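Close and lock the gated clamp of a service cradle

TASK

Clamp the black power adapter in the cradle: with shut fingers, gently push the clamp's round knob along its L-shaped slot, first along the long leg to the corner, which brings the jaw up against the adapter, then round the corner into the short leg as far as it goes, which locks the jaw. Only push: do not grip the knob, do not touch or lift the adapter, leave the tools and parts lying around where they are, and let go of the knob at the end.

Things in the scene. Friction and masses are not known exactly. Their poses are not given: they have to be found in the camera images.
- cradle: Fixed clamping cradle: dark base plate 130 x 280 x 10 mm; on its -y half an aluminium deck (x -60..60, y -130..-10 mm, top 36 mm high) with an L-shaped slot, on its +y half a bed (10 mm high) with an end stop (face y = 125.5 mm, top 42 mm). Origin on the bench, 135 mm from the -y end. +y: the jaw closes, long leg. +x (away from robot): short leg. Turned up to 32 degrees.
- knob_mid (a point): Centre of the black knob, 56 mm above the bench: upright cylinder, diameter 26 mm, straight sides 46 to 64 mm above the bench, top 71 mm, on a 12 mm pin in the 15 mm wide slot. It is captive and only slides (3 to 6 N on the long leg, 2 to 4 N on the short one), stays where it is left and is free all round above the deck.
- slot_corner (a point): Corner of the L-shaped slot at the deck's top face (36 mm high): where the knob's axis stands when the long leg is done.
- slot_end (a point): Closed end of the short leg at the deck's top face: where the knob's axis stands when the clamp is locked, 30 mm from the corner.
- clamp_jaw (a joint): Travel of the jaw with the knob along the long leg, m: 0 = open, 0.060 = at the corner (hard stop). The jaw moves along the cradle's +y. It starts somewhere between 0 and 0.010. The knob can enter the short leg only from about 0.0585 on.
- clamp_knob (a joint): Travel of the knob along the short leg, m: 0 = in the long leg, 0.030 = at the closed end (hard stop), along the cradle's +x.
- jaw_pad: Sprung rubber pad, 68 mm wide, on the jaw's face toward the adapter; it gives some 4 to 5 mm (about 2 N) when the jaw is fully closed on the adapter. Its origin is no useful point: the cradle's origin shifted by the travel of jaw and pad.
- adapter_mid (a point): Centre of the black plug-in power adapter, a loose block about 85 x 50 x 36 mm lying on the cradle's bed between jaw and end stop, its 50 mm width along the cradle's y; top 46 mm above the bench. The closing jaw pushes it against the end stop.
- adapter: The same adapter; origin at the centre of its underside.
- connector: Bystander: white and black three-pin line connector, 19 x 88 x 20 mm, lying on the robot's side of the cradle. Origin at the centre of its underside.
- screwdriver: Bystander: small precision screwdriver, 12 x 108 x 12 mm, lying beyond the cradle. Origin at the centre of its underside.
- tape: Bystander: roll of black tape, 55 x 53 x 19 mm, lying to the right. Origin at the centre of its underside.
- pen: Bystander: black and white marker pen, 15 x 126 x 16 mm, lying to the left. Origin at the centre of its underside.
Not all that is in view belongs to the job. Leave any pink look-alike of the adapter alone.

How it is judged:
By the outcome, as a careful person would: the job done as asked, in the order asked, and still so for the second after the job is handed in, with the robot touching nothing.
It also fails if it takes over 38 s, if anything falls off the work surface, if the arm or the gripper's body presses on something with over 40 N, if the wrist force passes 120 N, or if a joint passes its speed limit or range.

ROBOT

A 7-joint arm with a two-finger parallel gripper is mounted at the origin on a cart in front of the work surface, level with it; the furniture and walls round the work are solid. World frame = base frame: x ahead of the robot, y to its left, z up, the work surface at z = 0. Lengths are in m, angles in rad, forces in N, time in s.
With the tool pointing down it reaches from about 0.35 to 0.9 m from the base axis. Payload 7.2 kg.
Tool frame: the origin (TCP) lies at the very end of the fingers, on their centre line; the grasp point (between the pads) lies 19 mm behind it; z points along the fingers, y is the line along which they close (so a half turn about z gives the same grasp; the last joint's range is limited). The gripper opens to 88 mm and grips with 3 to 60 N. Pads are 20 mm wide; open, the fingers measure 115 mm over their backs; the gripper's body (75 mm by 178 mm) begins 61 mm behind the grasp point.
Start: joints at [-1.196, 0.411, -0.013, 1.596, 0.006, 1.134, -0.082], TCP at [0.268, 0.565, 0.223] pointing down, gripper open.
Joint ranges: [-2.95, 2.95], [-0.29, 1.99], [-1.47, 1.44], [0.14, 2.54], [-1.03, 4.17], [0.13, 1.85], [-2.86, 2.86]. Speed limits (rad/s): [2.39, 2.39, 3.01, 3.01, 3.14, 3.14, 3.14].

INTERFACE

Orientations are given as a 3x3 rotation matrix whose columns are the frame's x, y, z axes.
In Python, from workcell import * gives the robot as it stands.
- The arm moves only by the tool apply_moves, never from a script. Its argument "increments" is a list of rows, each an object with "slide": the shift along the tool's x, y, z in mm, a list of three; "dr": the turn, a rotation vector about the tool's x, y, z in rad, a list of three; "gripper": the finger opening in mm, from 0 to 87.8. A call has 1 to 12 rows; each row shifts and turns the commanded pose from where the row before left it, along the tool's axes as they then stand; what a row does not reach is not made up. A row lasts 1/10 s, in which the tool goes at most 50 mm and 8.59 degrees, less where a joint would pass 70% of its speed; a pose out of reach is approached as far as the arm can. A call with a gripper value outside its range is refused whole. The fingers move at their own pace and stop on an object; "newtons" is the grip in N (left out, the last holds). Time passes only in rows, so rows that do not move let the fingers close. It gives the time, the measured TCP pose, the force, the opening and the grip force at its end, in the units of the state.
- read_state(): the state, without advancing time (a new reading comes with each control period).
- capture(name): name is "scene" or "side" or "wrist"; returns (picture, depth): 480x640x3 uint8, red, green, blue; 480x640 float32, m along the optical axis (not along the pixel's ray), 0 where there is no reading.
- camera_params(name): a dict with "fx", "fy", "cx", "cy" (pixels), "xyz" and "attitude" of the camera in the world. Camera axes: x right, y down, z forward; pixel columns grow to the right and rows downward; lengths in m; the calibration is good to about 2 mm. A picture is of the moment at which its call begins: read the wrist's pose just before it. camera_params takes no time and is no camera call; for the wrist camera it gives the pose at the moment of the call.
- hand_in(): hands the job in; it is judged then, once.
The state is a dict: "time_s": time; "qpos": joint angles; "dq": joint speeds; "tau": joint torques, N m; "tcp_pos": TCP position; "tool_rot": TCP orientation; "contact_force": force on the tool from outside, world axes, zero at the start; "torque": the same for the moment, N m; "width": finger opening in m; "gripper_force": force on a finger pad.
Only numpy, scipy, OpenCV 4.12 (cv2) and the standard library are available. Lean on these libraries where they do the work, as an engineer would, in place of code of your own. Each camera call takes 0.05 s, during which the arm holds its last target. There are 200 camera calls.

## Working session

There is one attempt and no reset: what is moved stays moved. The work goes in short steps, Python scripts to look and compute and a tool call to move; the robot and the scene stay as the last step left them, time stands still between calls to the robot, and variables do not carry over. Pictures are saved under pics/ and viewed, at most 10 in all, crops included, and the job is handed in when it is done.

Besides the shell and the picture viewer there is one more tool, called after "Emit:" as a command line: name --argument value ..., lists and objects as JSON in quotes. apply_moves: Moves the arm, as the interface text tells. Its arguments: {"type":"object","properties":{"increments":{"type":"array","items":{"type":"object","properties":{"slide":{"type":"array","items":{"type":"number"}},"dr":{"type":"array","items":{"type":"number"}},"gripper":{"type":"number"}}}},"newtons":{"type":"number"}},"required":["increments"]}

```bash
mkdir -p pics; cat > h.py <<'E'
from workcell import *
import numpy as np, cv2
def snap(n,f):
    p=camera_params(n); im,d=capture(n); cv2.imwrite(f'pics/{f}.png',im[:,:,::-1]); np.savez(f'pics/{f}.npz',im=im,d=d,**{k:np.array(v) for k,v in p.items()}); return im,d,p
def load(f): z=np.load(f'pics/{f}.npz'); return z['im'],z['d'],z
def pts(d,p):
    v,u=np.mgrid[:480,:640]; c=np.stack([(u-p['cx'])/p['fx']*d,(v-p['cy'])/p['fy']*d,d],-1)
    return c@np.array(p['attitude']).T+np.array(p['xyz'])
def ray(u,v,p,z):
    r=np.array(p['attitude'])@np.array([(u-p['cx'])/p['fx'],(v-p['cy'])/p['fy'],1]); o=np.array(p['xyz']); return o+r*(z-o[2])/r[2]
E
python3 - <<'E'
from h import *
np.set_printoptions(precision=3,suppress=True)
for n in("scene","side"):
    im,d,p=snap(n,n+'0'); print(n,p)
s=read_state(); print(s)
E
```

```text
scene {'fx': 521.699675609346, 'fy': 521.699675609346, 'cx': 316.9618066013888, 'cy': 247.51543807506192, 'xyz': array([-0.272, -0.373,  0.895]), 'attitude': array([[ 0.434, -0.61 ,  0.664],
       [-0.901, -0.278,  0.333],
       [-0.018, -0.742, -0.67 ]])}
side {'fx': 533.3381303028627, 'fy': 533.3381303028627, 'cx': 329.6459373121978, 'cy': 242.40380713632715, 'xyz': array([0.398, 0.995, 0.828]), 'attitude': array([[-0.994, -0.053,  0.093],
       [-0.106,  0.62 , -0.778],
       [-0.016, -0.783, -0.622]])}
{'time_s': 0.1, 'qpos': array([-1.196,  0.412, -0.013,  1.597,  0.006,  1.134, -0.082]), 'dq': array([-0.   ,  0.   , -0.   , -0.003, -0.   ,  0.   , -0.001]), 'tau': array([  0.003, -58.911,   0.644, -29.171,  -0.054,   0.015,   0.   ]), 'tcp_pos': array([0.268, 0.564, 0.222]), 'tool_rot': array([[-0.904,  0.428, -0.001],
       [ 0.428,  0.904, -0.001],
       [-0.   , -0.001, -1.   ]]), 'contact_force': array([-0.316, -0.486, -0.668]), 'torque': array([-0.031, -0.005,  0.027]), 'gripper_force': 0.0, 'width': 0.08790348809429097}
```

View pics/scene0.png

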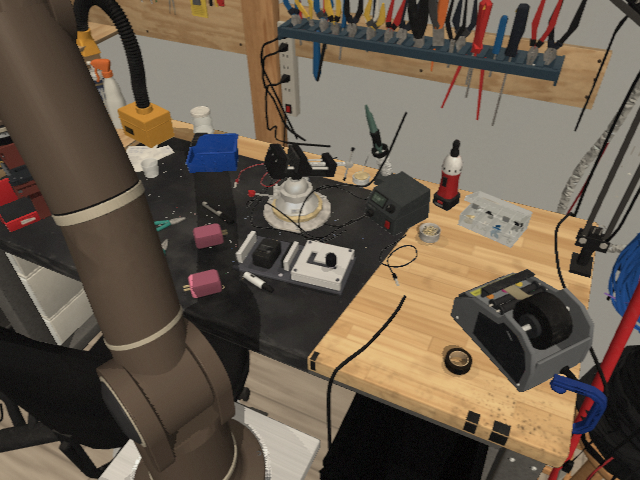

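View pics/side0.png

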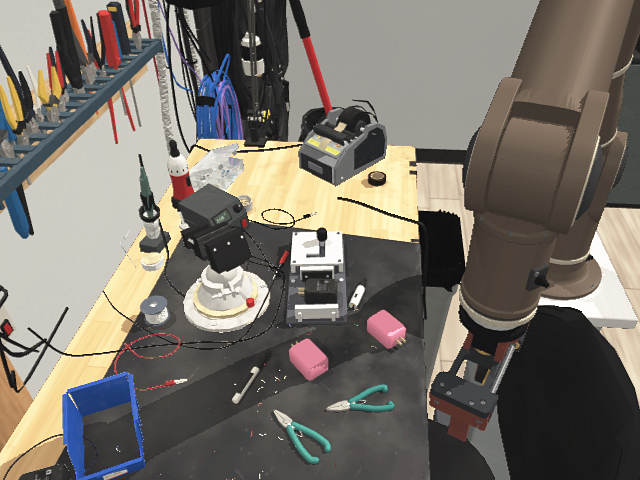

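The scene view shows the aluminium deck at about (322,265) with the black knob at (327,260), and the black adapter at (266,252) on the bed. The side view shows the knob at (321,235) and the adapter at (320,290). The pink blocks, scene (208,236) and (204,284), are look-alikes; only the black block lies in the cradle. Next I measure the deck and knob and make an enlarged crop.

```bash
cat > m.py <<'E'
from h import *
np.set_printoptions(precision=4,suppress=True)
rois={'scene0':(225,225,365,300),'side0':(275,220,360,335)}
for f,(a,b,c,e) in rois.items():
    im,d,p=load(f); P=pts(d,p)[b:e,a:c]; I=im[b:e,a:c].astype(int); hsv=cv2.cvtColor(im,cv2.COLOR_RGB2HSV)[b:e,a:c]
    m=(P[...,2]>.028)&(P[...,2]<.042)&(I.min(-1)>130)
    m=m.astype(np.uint8); n,l,st,_=cv2.connectedComponentsWithStats(m); k=1+st[1:,4].argmax(); q=P[l==k]
    r=cv2.minAreaRect((q[:,:2]*1000).astype(np.float32)); print(f,'deck z',np.median(q[:,2]),'n',len(q),r, cv2.boxPoints(r))
    dark=(I.max(-1)<80)&(P[...,2]>.045)&(P[...,2]<.085)
    n,l,st,ce=cv2.connectedComponentsWithStats(dark.astype(np.uint8))
    for k in range(1,n):
        if st[k,4]>15: q=P[l==k]; print(' dark',st[k],ce[k]+[a,b],np.median(q,0),q.min(0),q.max(0))
    # white bright mask lines by ray: deck contour by colour only
    # tall things within 0.25 m of deck
    A=pts(d,p).reshape(-1,3); c0=np.array(r[0])/1000
    for h in(.08,.12,.2):
        s=A[(np.hypot(*(A[:,:2]-c0).T)<.22)&(A[:,2]>h)&(A[:,2]<.35)]; print(' above',h,len(s), (s.min(0),s.max(0)) if len(s) else '')
    cv2.imwrite(f'pics/{f}c.png',cv2.resize(im[b:e,a:c,::-1],None,fx=5 if f[1]=='c' else 5,fy=5,interpolation=cv2.INTER_CUBIC))
E
python3 m.py
```

```text
scene0 deck z 0.03532405308706299 n 1523 ((544.0183715820312, 21.446544647216797), (127.21720886230469, 120.11402893066406), 6.531460762023926) [[473.9912  73.8784]
 [487.6541 -45.4561]
 [614.0455 -30.9853]
 [600.3827  88.3492]]
 dark [ 28  13  26  21 186] [265.0108 247.6022] [0.516  0.1633 0.0463] [0.4841 0.1384 0.045 ] [0.5484 0.1867 0.0501]
 dark [101  28  10  14 117] [330.4188 259.4274] [ 0.5276 -0.0062  0.0648] [ 0.5193 -0.0163  0.0453] [0.541  0.006  0.0721]
 above 0.08 919 (array([ 0.5925, -0.0682,  0.0801]), array([0.7621, 0.2313, 0.21  ]))
 above 0.12 641 (array([0.6453, 0.0717, 0.1221]), array([0.725 , 0.2123, 0.21  ]))
 above 0.2 48 (array([0.6598, 0.1757, 0.2003]), array([0.6881, 0.2012, 0.21  ]))
side0 deck z 0.03424149788181091 n 1544 ((543.5572509765625, 36.278564453125), (119.9547348022461, 153.72462463378906), 6.541870594024658) [[475.2136 105.8072]
 [492.7272 -46.9165]
 [611.9009 -33.2501]
 [594.3873 119.4736]]
 dark [ 42   8  10  13 113] [321.4956 233.9558] [0.5349 0.0054 0.062 ] [ 0.524  -0.0106  0.0456] [0.5464 0.0128 0.0706]
 dark [31 60 10 10 24] [310.0417 285.0833] [0.5399 0.1677 0.0461] [0.5295 0.152  0.045 ] [0.5509 0.1805 0.0481]
 dark [51 65  8  5 17] [330.1176 286.8235] [0.4956 0.1687 0.0456] [0.4901 0.1618 0.045 ] [0.5058 0.1759 0.05  ]
 above 0.08 681 (array([0.5953, 0.0724, 0.08  ]), array([0.7269, 0.246 , 0.2086]))
 above 0.12 496 (array([0.597 , 0.0743, 0.1207]), array([0.7269, 0.2226, 0.2086]))
 above 0.2 90 (array([0.6639, 0.1775, 0.2   ]), array([0.6921, 0.2105, 0.2086]))
```

View pics/scene0c.png

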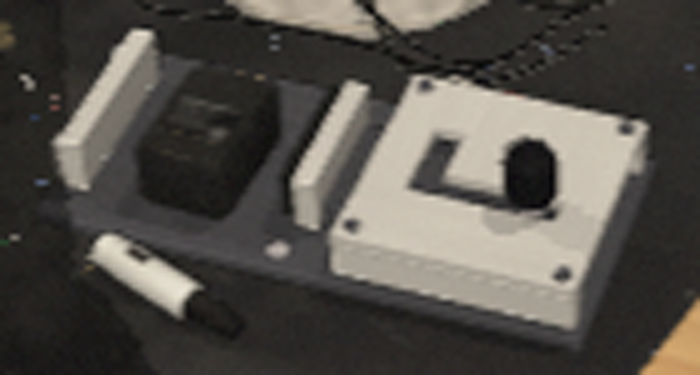

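View pics/side0c.png

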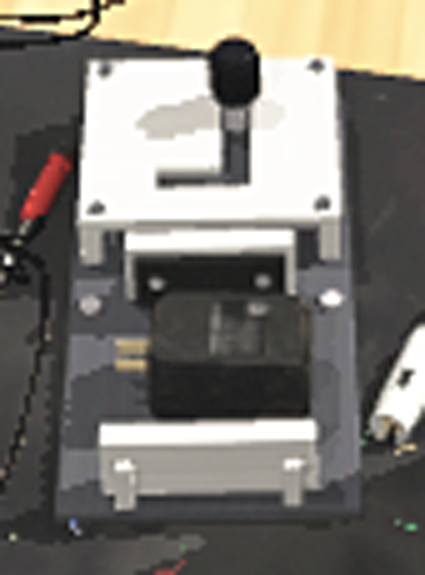

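Confirmed: the crops show the knob (scene (331,260), side (322,234)), the L-slot with its corner toward the jaw and short leg away from the robot, and the black adapter between jaw and end stop. Now the geometry.

```bash
python3 - <<'E'
from h import *
np.set_printoptions(precision=4,suppress=True)
def tri(a,b):
    M=[];r=[]
    for (u,v),p in((a,S),(b,D)):
        o=np.array(p['xyz']);w=np.array(p['attitude'])@np.array([(u-p['cx'])/p['fx'],(v-p['cy'])/p['fy'],1]);w/=np.linalg.norm(w);Q=np.eye(3)-np.outer(w,w);M.append(Q);r.append(Q@o)
    x=np.linalg.solve(sum(M),sum(r)); return x,[np.linalg.norm(Q@x-q) for Q,q in zip(M,r)]
_,_,S=load('scene0');_,_,D=load('side0')
s=lambda x,y:(225+x/5-.4,225+y/5-.4); t=lambda x,y:(275+x/5-.4,220+y/5-.4)
print('knob',tri(s(531,175),t(235,73)))
# masks: deck corners from colour contour at z=.036
for nm,pp,f,p in(('scene',[(412,75),(648,122),(580,290),(332,238)],s,S),('side',[(88,60),(338,60),(342,228),(80,218)],t,D)):
    print(nm,np.array([ray(*f(*q),p,.036)[:2] for q in pp]))
for nm,a,b in(('scr1',(425,86),(106,70)),('scr2',(627,129),(104,70))): pass
# screws: far-left(+x,+y),(+x,-y),(-x,-y),(-x,+y)
for a,b in(((425,86),(96,208)),((627,129),(105,70)),((562,273),(317,66)),((351,225),(322,203))): print('screw',tri(s(*a),t(*b)))
print('slot outer corner', ray(*s(408,185),S,.036),ray(*t(249,184),D,.036)); print('slot end outer',ray(*s(437,136),S,.036),ray(*t(157,186),D,.036))
print('slot corner axis',ray(*s(423,180),S,.036),ray(*t(235,178),D,.036))
E
```

```text
knob (array([ 0.536 , -0.0035,  0.0537]), [np.float64(0.0005872020600826042), np.float64(0.0005872020600825955)])
scene [[ 0.5952  0.0885]
 [ 0.6118 -0.0321]
 [ 0.4935 -0.0479]
 [ 0.4761  0.0709]]
side [[ 0.6118 -0.03  ]
 [ 0.4895 -0.0404]
 [ 0.4768  0.0846]
 [ 0.5964  0.088 ]]
screw (array([0.5907, 0.0793, 0.0353]), [np.float64(0.0003198000794914707), np.float64(0.0003198000794914309)])
screw (array([ 0.603 , -0.0244,  0.0352]), [np.float64(0.0005684844111457649), np.float64(0.0005684844111456293)])
screw (array([ 0.4998, -0.0358,  0.0356]), [np.float64(0.0005037291517478094), np.float64(0.0005037291517480269)])
screw (array([0.4876, 0.0671, 0.0355]), [np.float64(0.00022166094421515142), np.float64(0.00022166094421522545)])
slot outer corner [0.523  0.0547 0.036 ] [0.5223 0.0574 0.036 ]
slot end outer [0.5598 0.0573 0.036 ] [0.5645 0.0625 0.036 ]
slot corner axis [0.5291 0.0497 0.036 ] [0.5292 0.0536 0.036 ]
```

Emit:
apply_moves --increments '[{"slide": [0, 0, 0], "dr": [0, 0, -0.1], "gripper": 0}, {"slide": [0, 0, 0], "dr": [0, 0, -0.115], "gripper": 0}, {"slide": [0, 0, 0], "dr": [0, 0, -0.115], "gripper": 0}, {"slide": [0, 0, 0], "dr": [0, 0, -0.115], "gripper": 0}, {"slide": [0, 0, 0], "dr": [0, 0, -0.113], "gripper": 0}, {"slide": [-6, -19, 0], "dr": [0, 0, 0], "gripper": 0}, {"slide": [-12, -38, 0], "dr": [0, 0, 0], "gripper": 0}, {"slide": [-12, -38, 0], "dr": [0, 0, 0], "gripper": 0}, {"slide": [-12, -38, 0], "dr": [0, 0, 0], "gripper": 0}, {"slide": [-12, -38, 0], "dr": [0, 0, 0], "gripper": 0}, {"slide": [-12, -38, 0], "dr": [0, 0, 0], "gripper": 0}, {"slide": [-6, -19, 0], "dr": [0, 0, 0], "gripper": 0}]'

```text
time_s: 1.3
tcp_pos: [0.367, 0.3428, 0.2225]
tool_rot: [[-0.994, -0.111, 0.0], [-0.111, 0.994, -0.001], [0.0, -0.001, -1.0]]
contact_force: [-0.3, 0.2, -0.2]
width: 0.0002
gripper_force: 0.0
```

Emit:
apply_moves --increments '[{"slide": [-6, -18, 0], "dr": [0, 0, -0.004], "gripper": 0}, {"slide": [-11.6, -37.2, 0]}, {"slide": [-11.6, -37.2, 0]}, {"slide": [-11.6, -37.2, 0]}, {"slide": [-11.6, -37.2, 0]}, {"slide": [-11.6, -37.2, 0]}, {"slide": [-11.6, -37.2, 0]}, {"slide": [-11.6, -37.2, 0]}, {"slide": [-11.6, -37.2, 0]}, {"slide": [-11.6, -37.2, 0]}, {"slide": [-11.6, -37.2, 0]}, {"slide": [-6, -18, 0]}]'

```text
schema error: expected keys slide, dr, gripper
```

```bash
python3 - <<'E'
from h import *
np.set_printoptions(precision=4,suppress=True)
s=read_state(); print(s['time_s'],s['tcp_pos'],s['tool_rot'],s['qpos'],s['contact_force'])
im,d,p=snap('wrist','w1'); print(p)
E
```

```text
1.3 [0.367  0.3428 0.2225] [[-0.9938 -0.1114  0.0001]
 [-0.1114  0.9938 -0.0015]
 [ 0.     -0.0015 -1.    ]] [-0.8063  0.205  -0.0492  1.8857  0.0127  1.0522  0.8216] [-0.2735  0.1506 -0.1531]
{'fx': 362.8538471345049, 'fy': 362.8538471345049, 'cx': 320.1698623738449, 'cy': 239.53927985398937, 'xyz': array([0.2913, 0.3356, 0.3845]), 'attitude': array([[-0.1112,  0.9544,  0.277 ],
       [ 0.9938,  0.107 ,  0.0301],
       [-0.001 ,  0.2786, -0.9604]])}
```

View pics/w1.png

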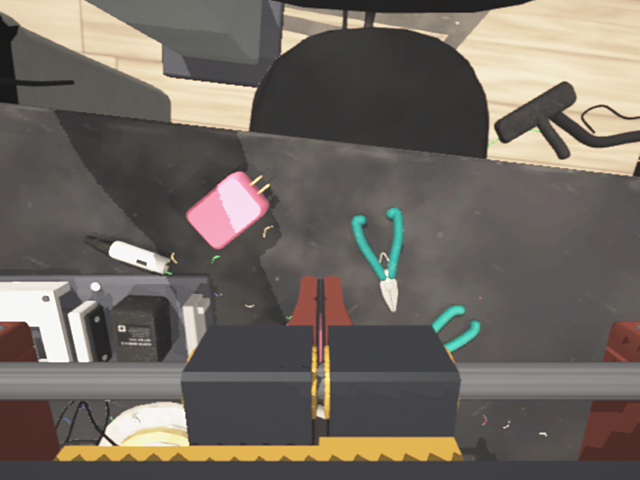

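The move was refused for missing keys. The wrist view shows the shut fingers pointing at about (320,285) and the cradle at the lower left (100,320). I'll resend with all keys.

Emit:
apply_moves --increments '[{"slide": [-6, -18, 0], "dr": [0, 0, -0.004], "gripper": 0}, {"slide": [-11.6, -37.2, 0], "dr": [0, 0, 0], "gripper": 0}, {"slide": [-11.6, -37.2, 0], "dr": [0, 0, 0], "gripper": 0}, {"slide": [-11.6, -37.2, 0], "dr": [0, 0, 0], "gripper": 0}, {"slide": [-11.6, -37.2, 0], "dr": [0, 0, 0], "gripper": 0}, {"slide": [-11.6, -37.2, 0], "dr": [0, 0, 0], "gripper": 0}, {"slide": [-11.6, -37.2, 0], "dr": [0, 0, 0], "gripper": 0}, {"slide": [-11.6, -37.2, 0], "dr": [0, 0, 0], "gripper": 0}, {"slide": [-11.6, -37.2, 0], "dr": [0, 0, 0], "gripper": 0}, {"slide": [-11.6, -37.2, 0], "dr": [0, 0, 0], "gripper": 0}, {"slide": [-11.6, -37.2, 0], "dr": [0, 0, 0], "gripper": 0}, {"slide": [-6, -18, 0], "dr": [0, 0, 0], "gripper": 0}]'

```text
time_s: 2.55
tcp_pos: [0.5418, -0.0468, 0.2224]
tool_rot: [[-0.993, -0.116, 0.0], [-0.116, 0.993, -0.001], [0.0, -0.001, -1.0]]
contact_force: [-0.3, 0.4, 0.1]
width: 0.0004
gripper_force: 0.0
```

```bash
python3 - <<'E'
from h import *
np.set_printoptions(precision=4,suppress=True)
s=read_state(); print(s['time_s'],s['tcp_pos'],s['tool_rot'],s['qpos'],s['contact_force'])
im,d,p=snap('wrist','w2'); print(p)
E
```

```text
2.55 [ 0.5418 -0.0468  0.2224] [[-0.9933 -0.1158  0.    ]
 [-0.1158  0.9933 -0.0013]
 [ 0.0001 -0.0013 -1.    ]] [-0.2077  0.2729  0.2512  1.809  -0.075   1.069   1.7575] [-0.2933  0.3728  0.0531]
{'fx': 362.8538471345049, 'fy': 362.8538471345049, 'cx': 320.1698623738449, 'cy': 239.53927985398937, 'xyz': array([ 0.4662, -0.0543,  0.3844]), 'attitude': array([[-0.1156,  0.954 ,  0.2767],
       [ 0.9933,  0.1112,  0.0314],
       [-0.0008,  0.2785, -0.9604]])}
```

View pics/w2.png

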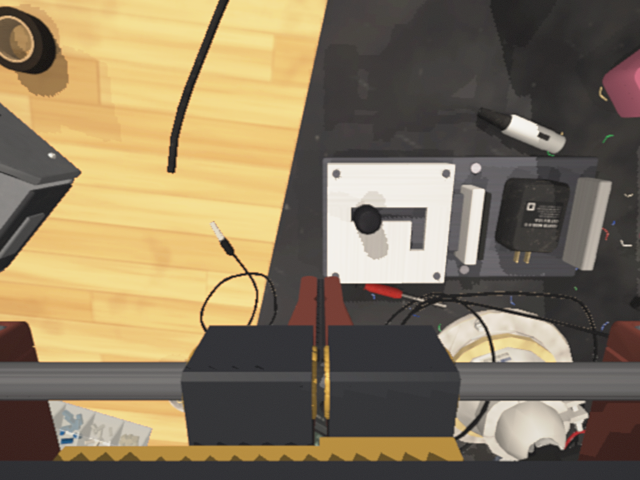

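The wrist view shows the knob at (368,219), the slot corner at about (419,213), the closed end of the short leg at (417,249), and the red screwdriver beyond the deck at (390,292). Cross-check:

```bash
python3 - <<'E'
from h import *
np.set_printoptions(precision=4,suppress=True)
im,d,p=load('w2')
print('knob',ray(368,219,p,.067),'corner',ray(419,213.5,p,.036),'end outer',ray(417.5,249,p,.036))
for q in((336,174),(446,173),(437,276),(335,277)): print(ray(*q,p,.036))
E
```

```text
knob [ 0.5337 -0.0036  0.067 ] corner [0.529  0.0501 0.036 ] end outer [0.5651 0.0556 0.036 ]
[ 0.5005 -0.0355  0.036 ]
[0.4875 0.0681 0.036 ]
[0.5915 0.0811 0.036 ]
[ 0.6048 -0.0231  0.036 ]
```

Emit:
apply_moves --increments '[{"slide": [0, 0, 10], "dr": [0, 0, 0], "gripper": 0}, {"slide": [0, 0, 22], "dr": [0, 0, 0], "gripper": 0}, {"slide": [0, 0, 25], "dr": [0, 0, 0], "gripper": 0}, {"slide": [0, 0, 25], "dr": [0, 0, 0], "gripper": 0}, {"slide": [0, 0, 25], "dr": [0, 0, 0], "gripper": 0}, {"slide": [0, 0, 25], "dr": [0, 0, 0], "gripper": 0}, {"slide": [0, 0, 20], "dr": [0, 0, 0], "gripper": 0}, {"slide": [0, 0, 13], "dr": [0, 0, 0], "gripper": 0}, {"slide": [0, 0, 7], "dr": [0, 0, 0], "gripper": 0}, {"slide": [0, 0, 4], "dr": [0, 0, 0], "gripper": 0}, {"slide": [0, 0, 0], "dr": [0, 0, 0], "gripper": 0}]'

```text
time_s: 3.7
tcp_pos: [0.5411, -0.0431, 0.0466]
tool_rot: [[-0.993, -0.119, 0.0], [-0.119, 0.993, 0.0], [-0.0, 0.0, -1.0]]
contact_force: [-0.0, -0.6, -0.2]
width: 0.0004
gripper_force: 0.0
```

Emit:
apply_moves --increments '[{"slide": [0, 3, 0], "dr": [0, 0, 0], "gripper": 0}, {"slide": [0, 4, 0], "dr": [0, 0, 0], "gripper": 0}, {"slide": [0, 4, 0], "dr": [0, 0, 0], "gripper": 0}, {"slide": [0, 3, 0], "dr": [0, 0, 0], "gripper": 0}, {"slide": [0, 3, 0], "dr": [0, 0, 0], "gripper": 0}, {"slide": [0, 3, 0], "dr": [0, 0, 0], "gripper": 0}, {"slide": [0, 3, 0], "dr": [0, 0, 0], "gripper": 0}, {"slide": [0, 3, 0], "dr": [0, 0, 0], "gripper": 0}]'

```text
time_s: 4.5
tcp_pos: [0.5381, -0.0179, 0.0468]
tool_rot: [[-0.993, -0.118, 0.0], [-0.118, 0.993, -0.0], [-0.0, -0.0, -1.0]]
contact_force: [-0.6, -2.6, 2.1]
width: 0.0008
gripper_force: 1.4
```

Emit:
apply_moves --increments '[{"slide": [0, 3, 0], "dr": [0, 0, 0], "gripper": 0}, {"slide": [0, 3, 0], "dr": [0, 0, 0], "gripper": 0}, {"slide": [0, 3, 0], "dr": [0, 0, 0], "gripper": 0}, {"slide": [0, 3, 0], "dr": [0, 0, 0], "gripper": 0}, {"slide": [0, 3, 0], "dr": [0, 0, 0], "gripper": 0}, {"slide": [0, 3, 0], "dr": [0, 0, 0], "gripper": 0}, {"slide": [0, 3, 0], "dr": [0, 0, 0], "gripper": 0}, {"slide": [0, 3, 0], "dr": [0, 0, 0], "gripper": 0}, {"slide": [0, 3, 0], "dr": [0, 0, 0], "gripper": 0}, {"slide": [0, 3, 0], "dr": [0, 0, 0], "gripper": 0}]'

```text
time_s: 5.5
tcp_pos: [0.5345, 0.0124, 0.0467]
tool_rot: [[-0.993, -0.119, 0.0], [-0.119, 0.993, -0.0], [-0.0, -0.0, -1.0]]
contact_force: [1.5, -3.6, 2.3]
width: 0.0007
gripper_force: 2.0
```

Emit:
apply_moves --increments '[{"slide": [0, 3, 0], "dr": [0, 0, 0], "gripper": 0}, {"slide": [0, 2, 0], "dr": [0, 0, 0], "gripper": 0}, {"slide": [0, 2, 0], "dr": [0, 0, 0], "gripper": 0}, {"slide": [0, 1, 0], "dr": [0, 0, 0], "gripper": 0}]'

```text
time_s: 5.9
tcp_pos: [0.5335, 0.0204, 0.0466]
tool_rot: [[-0.993, -0.119, 0.0], [-0.119, 0.993, 0.0], [-0.0, 0.0, -1.0]]
contact_force: [1.2, -3.1, 2.2]
width: 0.0003
gripper_force: 1.9
```

Emit:
apply_moves --increments '[{"slide": [0, 1, 0], "dr": [0, 0, 0], "gripper": 0}, {"slide": [0, 1, 0], "dr": [0, 0, 0], "gripper": 0}, {"slide": [0, 1, 0], "dr": [0, 0, 0], "gripper": 0}, {"slide": [0, 1, 0], "dr": [0, 0, 0], "gripper": 0}]'

```text
time_s: 6.3
tcp_pos: [0.533, 0.0242, 0.0466]
tool_rot: [[-0.993, -0.119, 0.0], [-0.119, 0.993, 0.0], [-0.0, 0.0, -1.0]]
contact_force: [0.0, -3.2, 3.6]
width: 0.0004
gripper_force: 1.9
```

Emit:
apply_moves --increments '[{"slide": [0, 1, 0], "dr": [0, 0, 0], "gripper": 0}, {"slide": [0, 1, 0], "dr": [0, 0, 0], "gripper": 0}]'

```text
time_s: 6.5
tcp_pos: [0.5328, 0.0261, 0.0467]
tool_rot: [[-0.993, -0.119, 0.0], [-0.119, 0.993, 0.0], [-0.0, 0.0, -1.0]]
contact_force: [1.4, -3.2, 2.6]
width: 0.0002
gripper_force: 1.9
```

Emit:
apply_moves --increments '[{"slide": [0, 1, 0], "dr": [0, 0, 0], "gripper": 0}, {"slide": [0, 1, 0], "dr": [0, 0, 0], "gripper": 0}]'

```text
time_s: 6.7
tcp_pos: [0.5326, 0.0278, 0.0467]
tool_rot: [[-0.993, -0.119, 0.0], [-0.119, 0.993, -0.0], [-0.0, -0.0, -1.0]]
contact_force: [3.1, -6.6, 3.6]
width: 0.0001
gripper_force: 3.8
```

Emit:
apply_moves --increments '[{"slide": [0, 1, 0], "dr": [0, 0, 0], "gripper": 0}, {"slide": [0, 1, 0], "dr": [0, 0, 0], "gripper": 0}]'

```text
time_s: 6.9
tcp_pos: [0.5326, 0.028, 0.0468]
tool_rot: [[-0.993, -0.118, 0.001], [-0.118, 0.993, -0.002], [-0.0, -0.002, -1.0]]
contact_force: [2.4, -11.1, 4.6]
width: 0.0007
gripper_force: 5.9
```

```bash
python3 - <<'E'
from h import *
im,d,p=snap('side','s1'); im2,_,_=snap('wrist','w3')
a=cv2.resize(im[215:335,270:365],(380,480),interpolation=cv2.INTER_CUBIC); b=cv2.resize(im2[150:350,290:470],(420,480))
cv2.imwrite('pics/c1.png',np.hstack([a,b])[:,:,::-1])
s=read_state(); print(s['tcp_pos'],s['contact_force'])
E
```

```text
[0.53259644 0.02789013 0.04674613] [  3.01206651 -10.09123998   3.4816638 ]
```

View pics/c1.png

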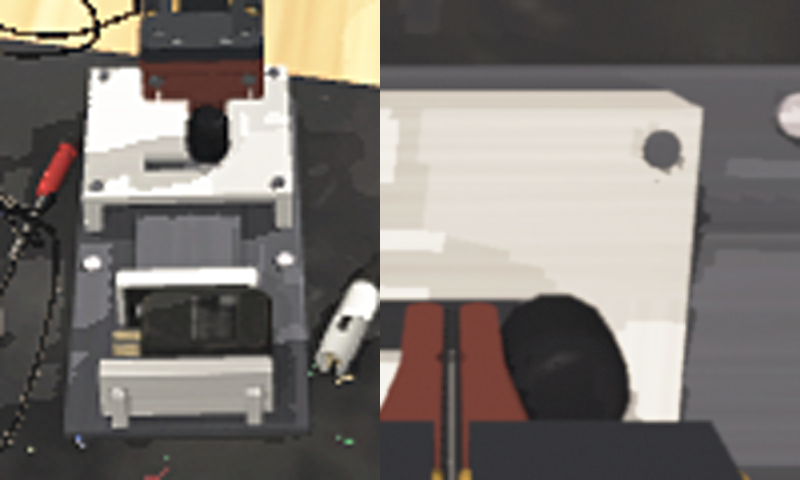

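The crop shows the knob at the slot corner with the jaw against the adapter and the adapter against the stop. The force rise (about 10 N with no further motion) confirms the hard stop. Now back off and go round to the robot side.

Emit:
apply_moves --increments '[{"slide": [0, -6, 0], "dr": [0, 0, 0], "gripper": 0}, {"slide": [0, -11, 0], "dr": [0, 0, 0], "gripper": 0}, {"slide": [8, 0, 0], "dr": [0, 0, 0], "gripper": 0}, {"slide": [14, 0, 0], "dr": [0, 0, 0], "gripper": 0}, {"slide": [12, 0, 0], "dr": [0, 0, 0], "gripper": 0}, {"slide": [4, 0, 0], "dr": [0, 0, 0], "gripper": 0}, {"slide": [0, 8, 0], "dr": [0, 0, 0], "gripper": 0}, {"slide": [0, 14, 0], "dr": [0, 0, 0], "gripper": 0}, {"slide": [0, 12, 0], "dr": [0, 0, 0], "gripper": 0}, {"slide": [0, 7, 0], "dr": [0, 0, 0], "gripper": 0}, {"slide": [0, 0, 0], "dr": [0, 0, 0], "gripper": 0}, {"slide": [0, 0, 0], "dr": [0, 0, 0], "gripper": 0}]'

```text
time_s: 8.2
tcp_pos: [0.4918, 0.0496, 0.0466]
tool_rot: [[-0.993, -0.12, 0.0], [-0.12, 0.993, -0.0], [0.0, -0.0, -1.0]]
contact_force: [0.4, -1.1, -0.2]
width: 0.0006
gripper_force: 0.0
```

Emit:
apply_moves --increments '[{"slide": [-4, 0, 0], "dr": [0, 0, 0], "gripper": 0}, {"slide": [-4, 0, 0], "dr": [0, 0, 0], "gripper": 0}, {"slide": [-3, 0, 0], "dr": [0, 0, 0], "gripper": 0}, {"slide": [-2, 0, 0], "dr": [0, 0, 0], "gripper": 0}, {"slide": [-2, 0, 0], "dr": [0, 0, 0], "gripper": 0}, {"slide": [-2, 0, 0], "dr": [0, 0, 0], "gripper": 0}, {"slide": [-2, 0, 0], "dr": [0, 0, 0], "gripper": 0}]'

```text
time_s: 8.9
tcp_pos: [0.5104, 0.0514, 0.0465]
tool_rot: [[-0.993, -0.119, -0.001], [-0.119, 0.993, -0.0], [0.001, -0.0, -1.0]]
contact_force: [-0.8, -0.6, 0.6]
width: 0.0003
gripper_force: 0.8
```

Emit:
apply_moves --increments '[{"slide": [-2, 0, 0], "dr": [0, 0, 0], "gripper": 0}, {"slide": [-2, 0, 0], "dr": [0, 0, 0], "gripper": 0}]'

```text
time_s: 9.1
tcp_pos: [0.5145, 0.0519, 0.0466]
tool_rot: [[-0.993, -0.119, -0.0], [-0.119, 0.993, -0.0], [0.0, -0.0, -1.0]]
contact_force: [-2.2, -2.2, 0.3]
width: 0.0006
gripper_force: 0.8
```

Emit:
apply_moves --increments '[{"slide": [-2, 0, 0], "dr": [0, 0, 0], "gripper": 0}, {"slide": [-2, 0, 0], "dr": [0, 0, 0], "gripper": 0}, {"slide": [-2, 0, 0], "dr": [0, 0, 0], "gripper": 0}, {"slide": [-2, 0, 0], "dr": [0, 0, 0], "gripper": 0}, {"slide": [-2, 0, 0], "dr": [0, 0, 0], "gripper": 0}, {"slide": [-2, 0, 0], "dr": [0, 0, 0], "gripper": 0}, {"slide": [-2, 0, 0], "dr": [0, 0, 0], "gripper": 0}, {"slide": [-2, 0, 0], "dr": [0, 0, 0], "gripper": 0}]'

```text
time_s: 9.9
tcp_pos: [0.5306, 0.0541, 0.0466]
tool_rot: [[-0.993, -0.119, -0.0], [-0.119, 0.993, 0.0], [0.0, 0.0, -1.0]]
contact_force: [-0.8, -1.4, -0.5]
width: 0.0004
gripper_force: 0.8
```

Emit:
apply_moves --increments '[{"slide": [-1, 0, 0], "dr": [0, 0, 0], "gripper": 0}, {"slide": [-1, 0, 0], "dr": [0, 0, 0], "gripper": 0}, {"slide": [-1, 0, 0], "dr": [0, 0, 0], "gripper": 0}]'

```text
time_s: 10.2
tcp_pos: [0.5334, 0.0544, 0.0466]
tool_rot: [[-0.993, -0.119, -0.0], [-0.119, 0.993, 0.0], [0.0, 0.0, -1.0]]
contact_force: [-1.5, -1.4, -0.8]
width: 0.0006
gripper_force: 0.8
```

Emit:
apply_moves --increments '[{"slide": [-1, 0, 0], "dr": [0, 0, 0], "gripper": 0}, {"slide": [-1, 0, 0], "dr": [0, 0, 0], "gripper": 0}]'

```text
time_s: 10.4
tcp_pos: [0.5351, 0.0546, 0.0466]
tool_rot: [[-0.993, -0.119, -0.001], [-0.119, 0.993, -0.0], [0.001, 0.0, -1.0]]
contact_force: [-4.5, -1.2, 1.3]
width: 0.0006
gripper_force: 2.1
```

Emit:
apply_moves --increments '[{"slide": [-1, 0, 0], "dr": [0, 0, 0], "gripper": 0}, {"slide": [-1, 0, 0], "dr": [0, 0, 0], "gripper": 0}]'

```text
time_s: 10.6
tcp_pos: [0.5354, 0.0546, 0.0464]
tool_rot: [[-0.993, -0.119, -0.004], [-0.119, 0.993, -0.0], [0.004, 0.0, -1.0]]
contact_force: [-9.8, -2.8, 7.6]
width: 0.0004
gripper_force: 5.0
```

Hard stop reached (about 10 N, no further motion). Back off the way I came, rise, and check.

Emit:
apply_moves --increments '[{"slide": [5, 0, 0], "dr": [0, 0, 0], "gripper": 0}, {"slide": [10, 0, 0], "dr": [0, 0, 0], "gripper": 0}, {"slide": [15, 0, 0], "dr": [0, 0, 0], "gripper": 0}, {"slide": [10, 0, 0], "dr": [0, 0, 0], "gripper": 0}, {"slide": [0, 0, -10], "dr": [0, 0, 0], "gripper": 0}, {"slide": [0, 0, -25], "dr": [0, 0, 0], "gripper": 0}, {"slide": [0, 0, -30], "dr": [0, 0, 0], "gripper": 0}, {"slide": [0, 0, -30], "dr": [0, 0, 0], "gripper": 0}, {"slide": [0, -20, -30], "dr": [0, 0, 0], "gripper": 0}, {"slide": [0, -30, -25], "dr": [0, 0, 0], "gripper": 0}, {"slide": [0, -20, -10], "dr": [0, 0, 0], "gripper": 0}, {"slide": [0, 0, 0], "dr": [0, 0, 0], "gripper": 0}]'

```text
time_s: 11.8
tcp_pos: [0.5078, -0.0224, 0.2096]
tool_rot: [[-0.993, -0.115, 0.006], [-0.115, 0.993, -0.0], [-0.005, -0.001, -1.0]]
contact_force: [0.3, 0.0, 0.2]
width: 0.0004
gripper_force: 0.0
```

```bash
python3 - <<'E'
from h import *
np.set_printoptions(precision=4,suppress=True)
im,d,p=snap('side','s2'); im2,_,_=snap('wrist','w4')
P=pts(d,p)[220:290,275:360]; k=(im[220:290,275:360].max(-1)<80)&(P[...,2]>.05)&(P[...,2]<.08); print('knob',np.median(P[k],0),k.sum())
a=cv2.resize(im[215:335,270:365],(380,480),interpolation=cv2.INTER_CUBIC); b=cv2.resize(im2[100:300,280:640],(420,480))
cv2.imwrite('pics/c2.png',np.hstack([a,b])[:,:,::-1])
print(read_state()['contact_force'])
E
```

```text
knob [0.5585 0.0629 0.0644] 102
[-0.3867  0.3266 -0.2043]
```

View pics/c2.png

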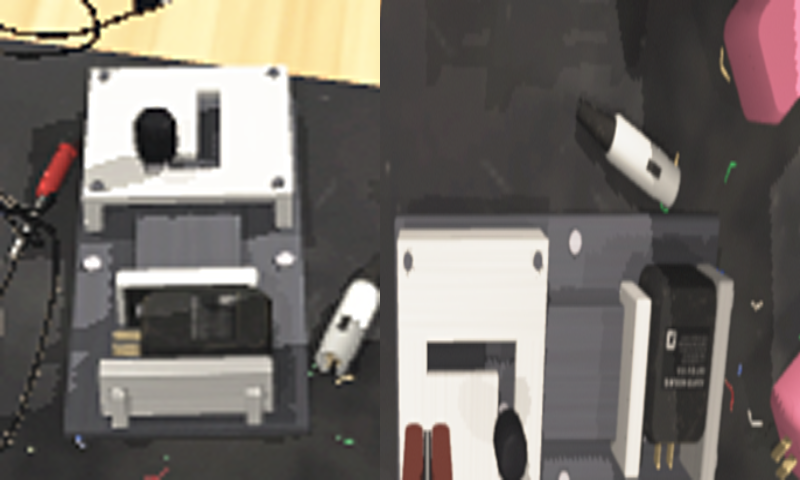

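The crop shows the knob at the closed end of the short leg, the adapter held between jaw and stop, and the fingers clear.

```bash
python3 -c "
from workcell import *
print(hand_in())"
```

```text
the job is handed in; nothing more can be done
None
```

The adapter is clamped: I pushed the knob to the slot corner and then to the closed end of the short leg, meeting a hard stop at about 10 N each time, and handed the job in at about 12 s with the fingers clear; no verdict came back.

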